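# Wedge the rocking microscope

## Robot

A 7-joint arm with a two-finger parallel gripper is mounted at the origin on the work surface. World frame = base frame: x ahead of the robot, y to its left, z up, the work surface at z = 0. Lengths are in m, angles in rad, forces in N, time in s.
With the tool pointing down it reaches from about 0.425 to 0.925 m from the base axis. Payload 6.8 kg.
Tool frame: the origin (TCP) lies on the centre line of the jaws, within the pads' length; the fingertips stand 8 mm ahead of it and the grasp point (between the pads) lies 11 mm behind it (r.finger_overhang is the distance from the TCP to the fingertips, in m); x points along the fingers, z is the direction in which the jaws open and shut, and the axes are right-handed (so a half turn about x gives the same grasp; the last joint's range is limited). The gripper opens to 85 mm and grips with 20 to 120 N. Pads are 22 mm wide; open, the fingers measure 114 mm over their backs; the gripper's body (76 mm by 85 mm) begins 54 mm behind the grasp point. The pads swing forward as they close: fully open they stand 13 mm farther back than shut.
Start: joints at [-1.312, 0.477, 0.022, 1.555, -0.011, 1.109, -0.083], TCP at [0.242, 0.63, 0.239] pointing down, gripper open.
Joint ranges: [-2.96, 2.96], [-0.34, 2.1], [-1.41, 1.46], [0.24, 2.44], [-1.37, 4.51], [0.17, 1.92], [-2.96, 2.96]. Speed limits (rad/s): [2.39, 2.39, 3.14, 3.14, 3.14, 3.14, 3.14].

## Interface

Orientations are given as a rotation vector (axis times angle).
In Python, from bench import r gives the robot as it stands. The module is installed in compiled form; this text tells all that it offers.
- The arm moves only by the tool play_rows, never from a script. Its argument "plan" is a list of rows, each a list of 5 numbers: the opening, from -1 (shut) to 1 (fully open), then the shift along the world's x, y, z in m, then the turn about the world's z in rad. A call has 1 to 10 rows; each row is the pose to reach, as a shift and turn from the pose commanded when the call began; what a row does not reach only later rows make up. A row lasts 1/10 s, in which the tool goes at most 50 mm and 8.59 degrees, less where a joint would pass 70% of its speed; a pose out of reach is approached as far as the arm can. A call with a gripper value outside its range is refused whole. The fingers move at their own pace and stop on an object; "force" is the grip in N (left out, the last holds). Time passes only in rows, so rows that repeat a pose let the fingers close. It gives the time, the measured TCP pose, the force and the opening at its end, in the units of the state.
- r.get_obs(): the state, without advancing time (a new reading comes with each control period).
- r.grab_frame(name): name is "scene" or "top" or "wrist"; returns a dict with "pixels" (480x640x3 uint8, blue, green, red), "z_map" (480x640 float32, m along the optical axis (not along the pixel's ray), 0 where there is no reading), "vfov" (degrees; the focal length in pixels is half the picture's height over the tangent of half this angle, whatever the lens; pixels are square), "cx", "cy" (the principal point, pixels), "R" (3x3) and "t" (3): a world point X has camera coordinates R X + t; the wrist camera has in their place "tool_from_camera" (4x4, takes a point from camera to tool coordinates, whose origin is the TCP and whose axes are the tool frame's). Camera axes: x right, y down, z forward; pixel columns grow to the right and rows downward; lengths in m; the calibration is good to about 2 mm. A picture is of the moment at which its call begins: read the wrist's pose just before it.
- r.hand_in(): hands the job in, once; it reports no verdict.
Trained networks look in a picture, given as the dict that the camera call returned (one of the last four; its "shot" number tells which), for a name from the list of things; names that differ only in an ending like _2 or _b are one class to them, and where a whole thing is asked for, a point or a joint stands for the part that bears it (a point fixed in the world has none). Each returns a list of dicts, best first, with "conf" (0 to 1); they miss things now and then, are a little off and sometimes report something else, mostly with a low value. They report only what shows in the picture. A call takes as long as a camera call. They do not tell look-alikes from the thing itself.
- r.outline_of(picture, label): "mask" (480x640 bool, what is visible of it) and "bbox" ([left, top, right, bottom] as shares, 0 to 1, of the picture: columns of its width, rows of its height, round what is visible of it).
- r.pinpoint(picture, label): "position" ([column, row] as shares, 0 to 1, of the picture: columns of its width, rows of its height: a listed point, or the origin of a listed thing).
The state is a dict: "clock": time; "joints": joint angles; "qvel": joint speeds; "tau": joint torques, N m; "tcp_pos": TCP position; "orientation": TCP orientation; "contact_force": force on the tool from outside, world axes, zero at the start; "moment": the same for the moment, N m; "grip_width": finger opening in m.
Only numpy, scipy, OpenCV 4.12 (cv2) and the standard library are available. Lean on these libraries where they do the work, as an engineer would, in place of code of your own. Each camera call takes 0.05 s, during which the arm holds its last target.

## Task

The inspection microscope rocks because one rear foot, at the base corner towards which the wooden wedge points, has lost its rubber pad. Push the wedge along the bench with the fingertips, thin end first, under that foot, so that the middle of the foot comes over the wedge, until it is snug and the rocking stops, then press down on the corner of the base above that foot to check that it no longer gives, and draw away. Do not pick the wedge up, do not tip the microscope or shove it out of place, and leave the jar, the gilt rosette and the burnisher where they are.

Things in the scene. Friction and masses are not known exactly. Their poses are not given: they have to be found in the camera images.
- microscope: loose stereo microscope, 3.4 kg, 0.38 m high: grey cast base x -130 to 130, y -120 to 120 mm, underside 22 and top 50 mm above the bench. Origin on the bench under the base's middle; -x to the eyepieces, +x to the rear. Pillar at x 88, y 0, with a focus block 205 mm up, 88 mm wide in y over its knobs. Three black rubber feet 24 mm across reach the bench. It slides at 15 to 25 N
- short_foot (a point): centre of the flat underside of the fourth foot, a bare steel stud 22 mm across, at the rear corner nearest the robot (x 105, y -95 mm on the microscope): it ends 7 mm above the bench and is reached from beyond the rear edge (25 mm away). Until wedged, 2 to 4 N down on this corner rocks the microscope by 0.05 rad
- base_corner (a point): point on the flat top of the base, 50 mm above the bench, straight above the short foot: the place to press; 5 to 10 N shows whether it still gives
- wedge: loose beech wedge flat on the bench, 100 mm long, 40 wide, 16 high at the upright butt, tapering evenly to 2 at the thin end; 60 g. Origin: centre of the underside; +x to the thin end (50 mm), -x to the butt (50 mm). It meets the stud with the stud's centre some 25 mm ahead of the origin; then the push rises steeply, 4 to 8 N makes it snug, and it stays when let go
- bole_jar: red jar with a white lid, 61 mm across, 54 mm high, loose; origin at the centre of its underside. Leave it alone
- rosette: round carved gilt rosette, 68 mm across, 26 mm high, loose; origin at the centre of its underside. Leave it alone
- burnisher: agate burnisher with a dark wooden handle, lying, 195 mm long along its x axis, 22 mm thick, loose; origin on the bench under its middle. Leave it alone
Mind the look-alikes: they are no part of the job. What is meant by the wedge is not grey, and is the smaller of those in its own colour.

How it is judged:
On the way, in this order (a step that is already met when the one before it is completed fails the run):
1. the wedge is snug under the short foot, bearing on it, and the microscope stands level (contact force between wedge and microscope above 0.8 N and angle between microscope's own z axis and vertical below 0.015 rad and x of short_foot in the frame of wedge below 0.045 m and y of short_foot in the frame of wedge between -0.02 and 0.02 m), for 0.2 s.
2. the fingers press down on the base corner above that foot and it does not give (contact force between the fingers and microscope above 3 N and horizontal distance between the grasp point and base_corner below 0.06 m and contact force between wedge and microscope above 2 N and angle between microscope's own z axis and vertical below 0.015 rad), for 0.2 s.
At the end, for the whole second after the job is handed in: The wedge lies flat, the short foot bearing on it (over 0.5 N, foot centre within 20 mm of the wedge's centre line); the microscope is level within 0.012 rad and within 20 mm of its start; all at rest; jar, rosette and burnisher within 20 mm of where they were (contact force between wedge and microscope above 0.5 N and angle between microscope's own z axis and vertical below 0.012 rad and x of short_foot in the frame of wedge between -0.02 and 0.045 m and y of short_foot in the frame of wedge between -0.02 and 0.02 m and angle between wedge's own z axis and vertical below 0.05 rad and distance of each of microscope, bole_jar, rosette, burnisher from where it was at the start of the episode below 0.02 m and linear speed of each of microscope, wedge below 0.01 m/s); the robot touches nothing.
It fails at once if the wedge is lifted off the bench (height (world z) of wedge above 0.008 m).
It fails at once if the wedge is tipped up (angle between wedge's own z axis and vertical above 0.2 rad).
It fails at once if the microscope is tipped or lifted (angle between microscope's own z axis and vertical above 0.12 rad or height (world z) of microscope above 0.02 m).
It fails at once if the microscope is shoved along the bench (distance of microscope from where it was at the start of the episode above 0.03 m).
It fails at once if the jar, the rosette or the burnisher is moved (distance of any of bole_jar, rosette, burnisher from where it was at the start of the episode above 0.02 m).
It also fails if it takes over 58 s, if anything falls off the work surface, if the arm or the gripper's body presses on something with over 40 N, if the wrist force passes 120 N, or if a joint passes its speed limit or range.

## Working session

There is one attempt and no reset: what is moved stays moved. The work goes in short steps, Python scripts to look and compute and a tool call to move; the robot and the scene stay as the last step left them, time stands still between calls to the robot, and variables do not carry over. Pictures are saved under pics/ and viewed, and the job is handed in when it is done.

Besides the shell and the picture viewer there is one more tool, called after "Emit:" as name([rows], argument=value, ...), one row to a line, values as JSON. play_rows: Moves the arm, as the interface text tells. Its arguments: {"type":"object","properties":{"plan":{"type":"array","items":{"type":"array","items":{"type":"number"}}},"force":{"type":"number"}},"required":["plan"]}

```bash
mkdir -p pics
cat > h.py <<'E'
import numpy as np, cv2
from bench import r
def f(p): return 240/np.tan(np.radians(p['vfov'])/2)
def cloud(p):
    z=p['z_map'];v,u=np.mgrid[0:480,0:640];F=f(p)
    c=np.stack([(u-p['cx'])/F*z,(v-p['cy'])/F*z,z],-1)
    return (c-p['t'])@np.asarray(p['R'])  # world
def proj(p,X):
    c=np.asarray(p['R'])@X+p['t'];F=f(p);return c[0]/c[2]*F+p['cx'],c[1]/c[2]*F+p['cy']
E
python3 - <<'E'
from h import *
o=r.get_obs();print({k:np.round(v,3) for k,v in o.items()}, r.finger_overhang)
for n in('top','scene'):
    p=r.grab_frame(n);cv2.imwrite(f'pics/{n}0.png',p['pixels']);W=cloud(p);np.savez(f'{n}.npz',W=W,**{k:p[k] for k in('pixels','vfov','cx','cy','R','t','z_map')})
    for l in('microscope','wedge','bole_jar','rosette','burnisher'):
        for d in r.outline_of(p,l):
            m=d['mask'];q=W[m&(p['z_map']>0)]
            print(n,l,round(d['conf'],2),m.sum(),np.round(np.array(d['bbox'])*[640,480,640,480]),np.round(np.median(q,0),3) if len(q) else '',np.round(q.min(0),3),np.round(q.max(0),3))
    for l in('microscope','wedge','short_foot','base_corner'):
        for d in r.pinpoint(p,l): 
            u,v=np.array(d['position'])*[640,480]; print(n,l,round(d['conf'],2),round(u),round(v),np.round(W[int(v),int(u)],3))
E
```

```text
{'clock': np.float64(0.0), 'joints': array([-1.312,  0.478,  0.022,  1.556, -0.011,  1.109, -0.083]), 'qvel': array([ 0.001,  0.   , -0.001,  0.001, -0.001, -0.   , -0.001]), 'tau': array([-0.0000e+00, -5.9644e+01,  1.6080e+00, -2.8120e+01,  1.2000e-02,
        9.0000e-03,  0.0000e+00]), 'tcp_pos': array([0.242, 0.63 , 0.238]), 'orientation': array([-0.936,  1.362,  0.934]), 'contact_force': array([-0.512, -0.611,  0.371]), 'moment': array([ 0.021, -0.017,  0.008]), 'grip_width': np.float64(0.085)} 0.008
top microscope 0.56 17897 [130. 141. 323. 302.] [0.578 0.185 0.053] [ 0.454  0.024 -0.005] [0.793 0.4   0.387]
top wedge 0.91 943 [328. 288. 377. 310.] [ 0.467 -0.04   0.007] [ 0.443 -0.091 -0.007] [0.492 0.011 0.02 ]
top wedge 0.86 927 [317. 334. 347. 383.] [0.344 0.004 0.008] [ 0.294 -0.027 -0.007] [0.395 0.034 0.02 ]
top wedge 0.58 1896 [376. 324. 445. 387.] [ 0.354 -0.157  0.011] [ 0.293 -0.224 -0.005] [ 0.419 -0.091  0.026]
top bole_jar 0.84 756 [363. 227. 398. 259.] [ 0.578 -0.09   0.052] [ 0.552 -0.122 -0.003] [ 0.609 -0.062  0.06 ]
top rosette 0.86 792 [330. 187. 362. 222.] [
[... 933 characters left out ...]
313.] [ 0.595 -0.093  0.052] [ 0.552 -0.12   0.001] [ 0.613 -0.061  0.058]
scene rosette 0.72 1166 [292. 301. 331. 339.] [ 0.674 -0.022  0.015] [ 0.629 -0.052 -0.002] [0.7   0.017 0.029]
scene burnisher 0.73 29587 [301.  35. 522. 306.] [0.614 0.182 0.059] [ 0.127  0.023 -0.005] [0.741 0.794 0.386]
scene burnisher 0.69 404 [306. 163. 397. 178.] [0.427 0.266 0.015] [ 0.348  0.115 -0.003] [0.624 0.302 0.242]
scene microscope 0.61 390 247 [0.627 0.155 0.047]
scene wedge 0.98 244 191 [0.342 0.005 0.009]
scene wedge 0.97 251 243 [ 0.471 -0.041  0.01 ]
scene wedge 0.74 168 227 [ 0.363 -0.159  0.01 ]
scene short_foot 0.85 312 217 [0.505 0.07  0.05 ]
scene base_corner 0.96 320 208 [0.491 0.094 0.051]
```

View pics/top0.png

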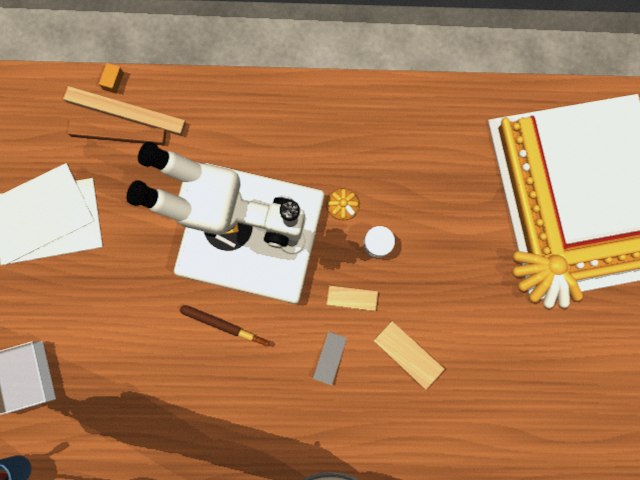

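View pics/scene0.png

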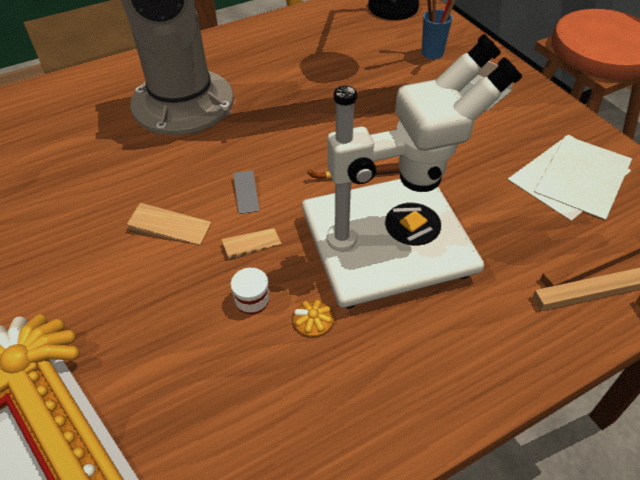

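Run:
```python
import numpy as np,cv2
t=cv2.imread('pics/top0.png')[270:400,260:460];cv2.imwrite('pics/c0.png',cv2.resize(t,None,fx=4,fy=4,interpolation=cv2.INTER_CUBIC))
```

```text
(no output)
```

View pics/c0.png

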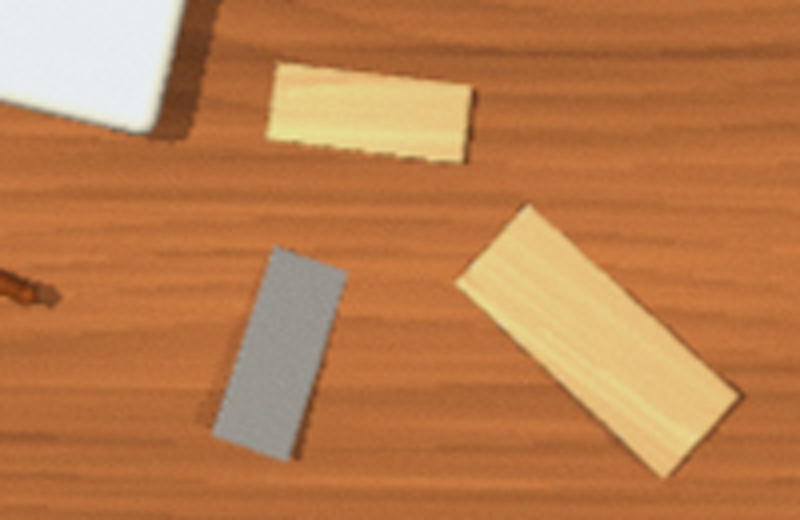

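Three wedge-like things show in the top view: small beech at (352,299), grey at (330,358) and large beech at (409,355). The small beech one fits, because it isn't grey, it is the smaller of the two beech ones, and it points at the base corner at (298,300). The crop confirms this. Next I'll measure precisely.

Run:
```python
import numpy as np,cv2
for n in('top','scene'):
    d=np.load(n+'.npz');W=d['W'];P=d['pixels'].astype(int);z=d['z_map']>0
    hsv=cv2.cvtColor(d['pixels'],cv2.COLOR_BGR2HSV)
    X,Y,Z=W[...,0],W[...,1],W[...,2]
    sat=hsv[...,1]
    m=z&(abs(Z-.05)<.006)&(sat<60)&(X>.35)&(X<.85)&(Y>0.0)&(Y<.45)
    k=cv2.connectedComponentsWithStats(m.astype(np.uint8))
    q=W[m]; R=cv2.minAreaRect(q[:,:2].astype(np.float32)*1000);print(n,'base',R, np.median(q[:,2])); print(cv2.boxPoints(R).round())
    # wedge colour : beech lighter
    roi=z&(X>.43)&(X<.51)&(Y>-.11)&(Y<.03)&(Z<.03)
    b=P[...,1]; print('G percentiles',np.percentile(b[roi],[5,30,60,90]))
    th,_=cv2.threshold(P[...,1][roi].astype(np.uint8),0,255,cv2.THRESH_OTSU)
    m=roi&(b>th); m=cv2.morphologyEx(m.astype(np.uint8),cv2.MORPH_OPEN,np.ones((3,3)))>0
    q=W[m];R=cv2.minAreaRect(q[:,:2].astype(np.float32)*1000);print('wedge',R,m.sum());print(cv2.boxPoints(R).round())
    A=np.c_[q[:,:2],np.ones(len(q))];c=np.linalg.lstsq(A,q[:,2],rcond=None)[0];print('slope',c, 'uphill ang',np.degrees(np.arctan2(c[1],c[0])),np.hypot(*c[:2]), q.mean(0))
```

```text
top base ((595.1552124023438, 171.55796813964844), (256.6997985839844, 237.39581298828125), 77.44402313232422) 0.048232440218586
[[451.  72.]
 [683.  20.]
 [739. 271.]
 [507. 323.]]
G percentiles [ 91. 104. 116. 206.]
wedge ((467.5999450683594, -39.663814544677734), (100.02693939208984, 39.43938064575195), 83.55177307128906) 929
[[442. -87.]
 [482. -92.]
 [493.   8.]
 [454.  12.]]
slope [-0.02893692 -0.13332819  0.01536975] uphill ang -102.24529303709613 0.13643222492090298 [ 0.46737465 -0.0398216   0.00715471]
scene base ((597.8131713867188, 172.3271942138672), (259.0883483886719, 239.3053741455078), 77.49212646484375) 0.04960818970207602
[[453.  72.]
 [687.  20.]
 [743. 273.]
 [509. 325.]]
G percentiles [ 67.85  82.    97.   166.  ]
wedge ((467.7592468261719, -37.153236389160156), (101.7782211303711, 43.75197982788086), 83.48914337158203) 936
[[440. -85.]
 [484. -90.]
 [495.  11.]
 [452.  16.]]
slope [-0.00775251 -0.1393648   0.00683809] uphill ang -93.18393909181914 0.1395802605824936 [ 0.46862302 -0.03868112  0.00859587]
```

Run:
```python
import numpy as np
from scipy.spatial.transform import Rotation as Ro
from bench import r
o=r.get_obs();M=Ro.from_rotvec(o['orientation']).as_matrix();print(M.round(3))
for n in('top','scene'):
    W=np.load(n+'.npz')['W'].reshape(-1,3)
    q=W[(W[:,0]>.3)&(W[:,0]<.9)&(W[:,1]>-.15)&(W[:,1]<.5)]
    for lo,hi in((.06,.15),(.15,.22),(.22,.3),(.3,.42)):
        s=q[(q[:,2]>lo)&(q[:,2]<hi)]
        print(n,lo,hi,np.percentile(s,[1,99],axis=0).round(3).tolist() if len(s) else '')
xm=np.array([-.217,-.976]);ym=np.array([.976,-.217]);c=np.array([596.5,172])
f=c+105*xm-95*ym;print('foot',f,'press',c+108*xm-106*ym,'pillar',c+88*xm)
w=np.array([467.7,-39]);a=np.radians(83.5);d=np.array([np.cos(a),np.sin(a)]);print('foot in wedge',(f-w)@d,(f-w)@np.array([-d[1],d[0]]),'tcp start',w-66*d)
```

```text
[[-0.    -0.933  0.359]
 [ 0.     0.359  0.933]
 [-1.     0.     0.   ]]
top 0.06 0.15 [[0.553, 0.061, 0.06], [0.599, 0.208, 0.136]]
top 0.15 0.22 [[0.552, 0.064, 0.165], [0.587, 0.233, 0.22]]
top 0.22 0.3 [[0.539, 0.065, 0.231], [0.624, 0.246, 0.298]]
top 0.3 0.42 [[0.555, 0.076, 0.304], [0.666, 0.322, 0.383]]
scene 0.06 0.15 [[0.558, 0.064, 0.06], [0.621, 0.233, 0.148]]
scene 0.15 0.22 [[0.575, 0.066, 0.153], [0.654, 0.237, 0.22]]
scene 0.22 0.3 [[0.562, 0.065, 0.221], [0.663, 0.244, 0.299]]
scene 0.3 0.42 [[0.563, 0.075, 0.302], [0.672, 0.311, 0.383]]
foot [480.995  90.135] press [469.608  89.594] pillar [577.404  86.112]
foot in wedge 129.80993830984042 1.408959188698402 tcp start [ 460.22858789 -104.57574247]
```

Emit:
play_rows([
  [-1,0.02,-0.043,0,-0.08],
  [-1,0.04,-0.087,0,-0.16],
  [-1,0.059,-0.13,0,-0.23],
  [-1,0.079,-0.173,0,-0.31],
  [-1,0.099,-0.217,0,-0.39],
  [-1,0.119,-0.26,0,-0.47],
  [-1,0.138,-0.303,0,-0.54],
  [-1,0.158,-0.347,0,-0.62],
  [-1,0.178,-0.39,0,-0.7],
  [-1,0.178,-0.39,0,-0.7],
])

```text
clock: 2.0
tcp_pos: [0.4228, 0.2335, 0.2398]
orientation: [-0.387, 1.535, 0.384]
contact_force: [0.1, 0.6, 0.2]
grip_width: -0.0002
```

Emit:
play_rows([
  [-1,0.005,-0.046,0,-0.08],
  [-1,0.01,-0.092,0,-0.16],
  [-1,0.015,-0.139,0,-0.24],
  [-1,0.02,-0.185,0,-0.32],
  [-1,0.024,-0.231,0,-0.4],
  [-1,0.029,-0.278,0,-0.48],
  [-1,0.034,-0.324,0,-0.56],
  [-1,0.039,-0.37,0,-0.61],
  [-1,0.039,-0.37,0,-0.61],
  [-1,0.039,-0.37,0,-0.61],
])

```text
clock: 3.0
tcp_pos: [0.4592, -0.1305, 0.2394]
orientation: [0.085, 1.569, -0.085]
contact_force: [0.5, 0.2, -0.3]
grip_width: 0.0001
```

Emit:
play_rows([
  [-1,0,0,-0.045,0],
  [-1,0,0,-0.09,0],
  [-1,0,0,-0.135,0],
  [-1,0,0,-0.175,0],
  [-1,0,0,-0.205,0],
  [-1,0,0,-0.22,0],
  [-1,0,0,-0.226,0],
  [-1,0,0,-0.226,0],
  [-1,0,0,-0.226,0],
])

```text
clock: 3.9
tcp_pos: [0.4599, -0.1292, 0.014]
orientation: [0.083, 1.568, -0.082]
contact_force: [0.2, 0.1, -0.3]
grip_width: 0.0001
```

```bash
cat > look.py <<'E'
from h import *
import sys
n=sys.argv[1]; p=r.grab_frame('top');q=r.grab_frame('scene')
a=cv2.resize(p['pixels'][220:370,240:440],None,fx=3,fy=3,interpolation=cv2.INTER_CUBIC)
b=cv2.resize(q['pixels'][140:340,180:440],None,fx=2.25,fy=2.25,interpolation=cv2.INTER_CUBIC)[:450]
cv2.imwrite(f'pics/{n}a.png',a);cv2.imwrite(f'pics/{n}b.png',b)
for s,p in(('top',p),('scene',q)):
    W=cloud(p);X,Y,Z=W[...,0],W[...,1],W[...,2];z=p['z_map']>0
    hsv=cv2.cvtColor(p['pixels'],cv2.COLOR_BGR2HSV)
    m=z&(abs(Z-.05)<.006)&(hsv[...,1]<60)&(X>.35)&(X<.85)&(Y>0.0)&(Y<.45)
    R=cv2.minAreaRect(W[m][:,:2].astype(np.float32)*1000);print(s,'base',np.round(R[0],1),np.round(R[1],1),round(R[2],2))
    roi=z&(X>.42)&(X<.52)&(Y>-.11)&(Y<.1)&(Z<.025)
    G=p['pixels'][...,1];th={'top':150,'scene':125}[s]
    m=cv2.morphologyEx((roi&(G>th)&(hsv[...,1]>60)).astype(np.uint8),cv2.MORPH_OPEN,np.ones((3,3)))>0
    if m.sum()>20:
        R=cv2.minAreaRect(W[m][:,:2].astype(np.float32)*1000);print(' wedge',np.round(R[0],1),np.round(R[1],1),round(R[2],2),cv2.boxPoints(R).round().tolist())
o=r.get_obs();print(o['clock'],o['tcp_pos'].round(4),o['contact_force'].round(2))
E
python3 look.py s1
```

```text
top base [595.  171.5] [256.5 237.5] 77.45
 wedge [467.  -39.6] [100.3  40.7] 83.36 [[441.0, -87.0], [481.0, -92.0], [493.0, 8.0], [453.0, 13.0]]
scene base [597.7 172.7] [259.2 239.4] 77.31
 wedge [468.2 -36.8] [101.8  44.6] 83.6 [[440.0, -85.0], [485.0, -90.0], [496.0, 11.0], [452.0, 16.0]]
4.0 [ 0.46   -0.1296  0.0143] [-0.    0.01  0.57]
```

Emit:
play_rows([
  [-1,0.001,0.01,-0.001,0],
  [-1,0.001,0.018,-0.001,0],
  [-1,0.002,0.025,-0.001,0],
  [-1,0.003,0.035,-0.001,0],
  [-1,0.004,0.045,-0.001,0],
  [-1,0.006,0.056,-0.001,0],
  [-1,0.007,0.067,-0.001,0],
  [-1,0.008,0.078,-0.001,0],
  [-1,0.009,0.085,-0.001,0],
  [-1,0.009,0.085,-0.001,0],
])

```text
clock: 5.0
tcp_pos: [0.4682, -0.0433, 0.0122]
orientation: [0.082, 1.57, -0.081]
contact_force: [-0.7, -0.6, 0.2]
grip_width: -0.0003
```

```bash
python3 look.py s2
```

```text
top base [595.1 171.6] [256.9 237.3] 77.48
 wedge [473.6  23.9] [55.2 40.7] 83.12 [[450.0, -1.0], [491.0, -6.0], [497.0, 49.0], [457.0, 54.0]]
scene base [598.2 172.4] [258.5 241.1] 77.75
 wedge [474.7  12.5] [44.8 86.5] 0.06 [[452.0, 56.0], [452.0, -31.0], [497.0, -31.0], [497.0, 56.0]]
5.1 [ 0.468  -0.0447  0.0123] [-0.15 -0.56 -0.13]
```

View pics/s2b.png

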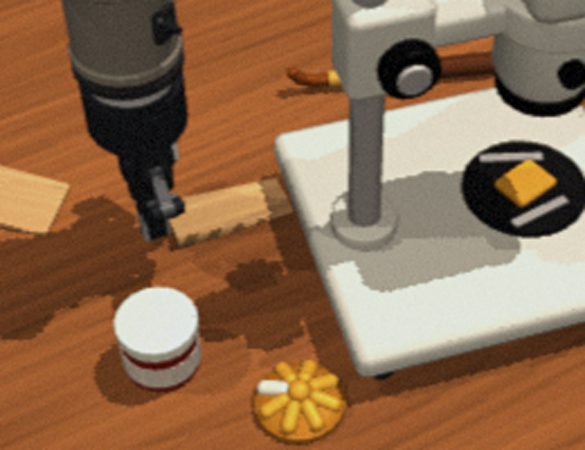

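The wedge is sliding straight, with its tip just entering the shadow by the base corner at (270,200) in the enlarged crop. I'll go on to just before contact.

Emit:
play_rows([
  [-1,0.001,0.01,0,0],
  [-1,0.002,0.02,0,0],
  [-1,0.003,0.03,0,0],
  [-1,0.004,0.037,0,0],
  [-1,0.004,0.04,0,0],
  [-1,0.004,0.04,0,0],
])

```text
clock: 5.7
tcp_pos: [0.4721, -0.0041, 0.0123]
orientation: [0.082, 1.569, -0.082]
contact_force: [0.1, -0.2, 0.0]
grip_width: -0.0
```

```bash
python3 look.py s3
```

```text
top base [595.1 171.3] [256.7 237.3] 77.36
 wedge [468.1  51.5] [ 6.1 14.7] 86.72 [[461.0, 49.0], [475.0, 48.0], [476.0, 54.0], [461.0, 55.0]]
scene base [597.7 172.6] [258.1 239.9] 77.7
 wedge [476.1  32.6] [46.  43.8] 84.54 [[452.0, 12.0], [496.0, 8.0], [500.0, 53.0], [456.0, 58.0]]
5.8 [ 0.472  -0.0049  0.0123] [ 0.41  0.58 -0.01]
```

View pics/s3a.png

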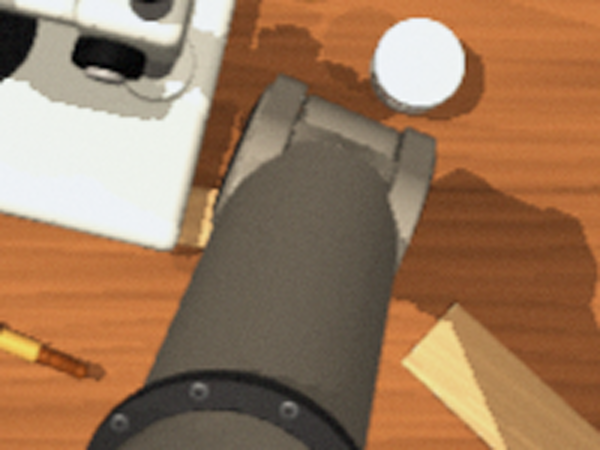

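Emit:
play_rows([
  [-1,0,0.002,0,0],
  [-1,0,0.004,0,0],
  [-1,0.001,0.006,0,0],
  [-1,0.001,0.006,0,0],
])

```text
clock: 6.2
tcp_pos: [0.4732, 0.0014, 0.0123]
orientation: [0.083, 1.569, -0.083]
contact_force: [-0.3, 0.4, 0.5]
grip_width: 0.0002
```

Emit:
play_rows([
  [-1,0,0.002,0,0],
  [-1,0,0.002,0,0],
])

```text
clock: 6.4
tcp_pos: [0.4731, 0.0034, 0.0123]
orientation: [0.083, 1.569, -0.083]
contact_force: [-0.2, 0.3, 0.3]
grip_width: 0.0006
```

Emit:
play_rows([
  [-1,0,0.002,0,0],
  [-1,0,0.002,0,0],
])

```text
clock: 6.6
tcp_pos: [0.4731, 0.0053, 0.0123]
orientation: [0.083, 1.569, -0.083]
contact_force: [-0.2, -0.9, 0.9]
grip_width: -0.0001
```

Emit:
play_rows([
  [-1,0,0.002,0,0],
  [-1,0,0.002,0,0],
])

```text
clock: 6.8
tcp_pos: [0.473, 0.0067, 0.0123]
orientation: [0.083, 1.569, -0.084]
contact_force: [-0.1, -2.9, 0.7]
grip_width: 0.0002
```

Emit:
play_rows([
  [-1,0,0.001,0,0],
  [-1,0,0.001,0,0],
])

```text
clock: 7.0
tcp_pos: [0.4729, 0.0071, 0.0123]
orientation: [0.083, 1.569, -0.085]
contact_force: [-0.4, -5.7, 0.0]
grip_width: -0.0001
```

Emit:
play_rows([
  [-1,0,0.001,0,0],
  [-1,0,0.001,0,0],
])

```text
clock: 7.2
tcp_pos: [0.4729, 0.0075, 0.0123]
orientation: [0.083, 1.569, -0.086]
contact_force: [-0.2, -6.3, -0.3]
grip_width: -0.0001
```

Emit:
play_rows([
  [-1,0,0.001,0,0],
  [-1,0,0.001,0,0],
  [-1,0,0.001,0,0],
])

```text
clock: 7.5
tcp_pos: [0.4729, 0.0079, 0.0123]
orientation: [0.083, 1.569, -0.087]
contact_force: [-1.0, -8.2, 0.6]
grip_width: 0.0003
```

```bash
python3 look.py s4
```

```text
top base [595.1 171.2] [256.7 237.4] 77.38
scene base [591.6 144.4] [318.4 240.8] 78.19
 wedge [476.6  38.2] [32.  42.4] 75.89 [[452.0, 28.0], [493.0, 17.0], [501.0, 48.0], [460.0, 59.0]]
7.6 [0.4729 0.0079 0.0123] [-0.19 -6.91  0.62]
```

View pics/s4b.png

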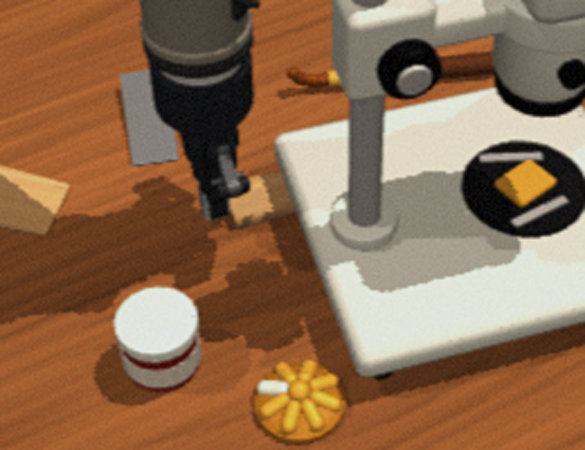

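The push rose to about 8 N and the wedge is snug, with the base unmoved. Now back off, rise, and go over the corner.

Emit:
play_rows([
  [-1,-0.001,-0.01,0,0],
  [-1,-0.003,-0.03,0,0],
  [-1,-0.003,-0.03,0.03,0],
  [-1,-0.003,-0.03,0.075,0],
  [-1,-0.003,-0.03,0.1,0],
  [-1,-0.003,0.01,0.1,0],
  [-1,-0.003,0.05,0.1,0],
  [-1,-0.003,0.08,0.1,0],
  [-1,-0.003,0.08,0.1,0],
  [-1,-0.003,0.08,0.1,0],
])

```text
clock: 8.6
tcp_pos: [0.4699, 0.0909, 0.1123]
orientation: [0.082, 1.57, -0.081]
contact_force: [0.6, 0.2, 0.6]
grip_width: 0.0002
```

```bash
python3 look.py s5
```

```text
top base [595.1 171.5] [256.4 237.4] 77.3
scene base [597.6 172.2] [257.9 239.7] 77.7
 wedge [485.6  45.9] [14.6 20.9] 64.03 [[473.0, 44.0], [492.0, 35.0], [498.0, 48.0], [479.0, 57.0]]
8.7 [0.4699 0.0892 0.1123] [ 1.04 -0.12 -0.12]
```

View pics/s5b.png

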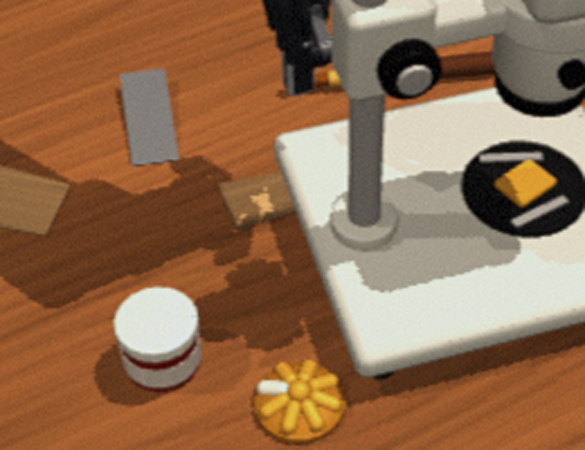

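The wedge stayed in place at about (255,195) in the crop, under the corner. Now I'll lower onto the base corner.

Emit:
play_rows([
  [-1,0,0,-0.02,0],
  [-1,0,0,-0.038,0],
  [-1,0,0,-0.048,0],
  [-1,0,0,-0.05,0],
  [-1,0,0,-0.05,0],
])

```text
clock: 9.2
tcp_pos: [0.4702, 0.0894, 0.0624]
orientation: [0.084, 1.569, -0.085]
contact_force: [0.4, 0.6, -0.2]
grip_width: -0.0001
```

Emit:
play_rows([
  [-1,0,0,-0.002,0],
  [-1,0,0,-0.002,0],
])

```text
clock: 9.4
tcp_pos: [0.4704, 0.0901, 0.0607]
orientation: [0.084, 1.568, -0.083]
contact_force: [0.3, 0.7, -0.4]
grip_width: -0.0001
```

Emit:
play_rows([
  [-1,0,0,-0.002,0],
  [-1,0,0,-0.002,0],
])

```text
clock: 9.6
tcp_pos: [0.4701, 0.0902, 0.0584]
orientation: [0.083, 1.569, -0.083]
contact_force: [-0.0, -0.3, 0.1]
grip_width: -0.0003
```

Emit:
play_rows([
  [-1,0,0,-0.001,0],
  [-1,0,0,-0.001,0],
])

```text
clock: 9.8
tcp_pos: [0.4702, 0.0902, 0.058]
orientation: [0.084, 1.569, -0.083]
contact_force: [-3.2, -0.2, 11.9]
grip_width: 0.0002
```

Emit:
play_rows([
  [-1,0,0,-0.001,0],
  [-1,0,0,-0.001,0],
])

```text
clock: 10.0
tcp_pos: [0.4702, 0.0902, 0.0577]
orientation: [0.085, 1.57, -0.082]
contact_force: [-5.5, -1.2, 25.1]
grip_width: -0.0003
```

Emit:
play_rows([
  [-1,0,0,-0.001,0],
  [-1,0,0,-0.001,0],
])

```text
clock: 10.2
tcp_pos: [0.4702, 0.0902, 0.0575]
orientation: [0.086, 1.57, -0.082]
contact_force: [-10.1, -1.6, 36.6]
grip_width: 0.0
```

It is stiffer than expected: 36 N, more than I wanted, but the corner doesn't give. I'll ease to a light press, hold it, then lift.

Emit:
play_rows([
  [-1,0,0,0.002,0],
  [-1,0,0,0.002,0],
  [-1,0,0,0.002,0],
  [-1,0,0,0.002,0],
])

```text
clock: 10.6
tcp_pos: [0.4705, 0.0903, 0.058]
orientation: [0.084, 1.569, -0.083]
contact_force: [-2.5, -0.4, 13.6]
grip_width: -0.0003
```

```bash
python3 look.py s6
```

```text
top base [595.3 171.4] [256.8 237.1] 77.58
scene base [597.6 172.5] [258. 241.] 77.8
10.7 [0.4706 0.0903 0.058 ] [-1.72 -0.32 13.61]
```

Now up and away along −y, clear of everything.

Emit:
play_rows([
  [-1,0,0,0.0005,0],
  [-1,0,0,0.0005,0],
  [-1,0,0,0.01,0],
  [-1,0,0,0.04,0],
  [-1,0,0,0.08,0],
  [-1,0,-0.04,0.11,0],
  [-1,0,-0.08,0.15,0],
  [-1,0,-0.12,0.18,0],
  [-1,0,-0.16,0.18,0],
  [-1,0,-0.2,0.18,0],
])

```text
clock: 11.7
tcp_pos: [0.4704, -0.1119, 0.2391]
orientation: [0.084, 1.566, -0.082]
contact_force: [1.1, 1.0, -0.4]
grip_width: 0.0002
```

Emit:
play_rows([
  [-1,0,-0.05,0,0],
  [-1,0,-0.1,0,0],
  [-1,0,-0.1,0,0],
  [-1,0,-0.1,0,0],
  [-1,0,-0.1,0,0],
])

```text
clock: 12.2
tcp_pos: [0.4701, -0.2086, 0.2371]
orientation: [0.083, 1.57, -0.082]
contact_force: [-0.2, 1.1, -0.2]
grip_width: -0.0003
```

```bash
python3 look.py s7
python3 - <<'E'
from h import *
for n in('top','scene'):
    p=r.grab_frame(n);W=cloud(p);cv2.imwrite(f'pics/{n}f.png',p['pixels'])
    for l in('bole_jar','rosette','burnisher'):
        for d in r.outline_of(p,l)[:2]:
            q=W[d['mask']&(p['z_map']>0)];print(n,l,round(d['conf'],2),np.median(q,0).round(3))
    X,Y,Z=np.moveaxis(W,-1,0);m=(abs(Z-.05)<.006)&(X>.46)&(X<.73)&(Y>.04)&(Y<.31)&(cv2.cvtColor(p['pixels'],cv2.COLOR_BGR2HSV)[...,1]<60);q=W[m]
    c=np.linalg.lstsq(np.c_[q[:,:2],np.ones(len(q))],q[:,2],rcond=None)[0];print(n,'base tilt',c[:2].round(4))
    q0=np.load(n+'.npz')['W'][m]
    c=np.linalg.lstsq(np.c_[q0[:,:2],np.ones(len(q0))],q0[:,2],rcond=None)[0];print(' before',c[:2].round(4))
E
```

```text
top base [595.1 171.6] [256.7 237.4] 77.43
 wedge [475.6  35.5] [35.4 39.9] 82.3 [[453.0, 21.0], [493.0, 15.0], [498.0, 50.0], [458.0, 56.0]]
scene base [598.5 172.3] [258.  241.8] 77.58
 wedge [476.   37.8] [36.4 42.7] 83.46 [[453.0, 22.0], [495.0, 17.0], [499.0, 53.0], [457.0, 58.0]]
12.3 [ 0.4704 -0.208   0.2372] [ 1.01  0.47 -0.11]
top bole_jar 0.6 [ 0.579 -0.09   0.052]
top rosette 0.73 [ 0.663 -0.019  0.014]
top burnisher 0.78 [0.411 0.232 0.016]
top burnisher 0.57 [ 0.663 -0.02   0.014]
top base tilt [0.0018 0.0016]
 before [-0.1449 -0.0834]
scene bole_jar 0.96 [ 0.595 -0.093  0.052]
scene bole_jar 0.52 [0.615 0.181 0.061]
scene burnisher 0.62 [0.429 0.267 0.016]
scene base tilt [-0.0018  0.0036]
 before [ 0.2387 -0.1818]
```

View pics/s7a.png

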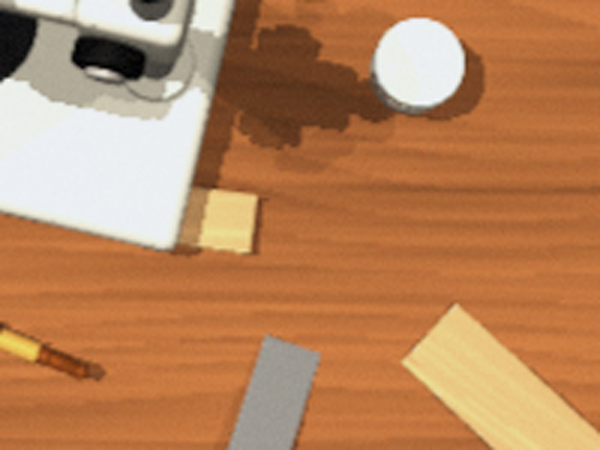

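View pics/s7b.png

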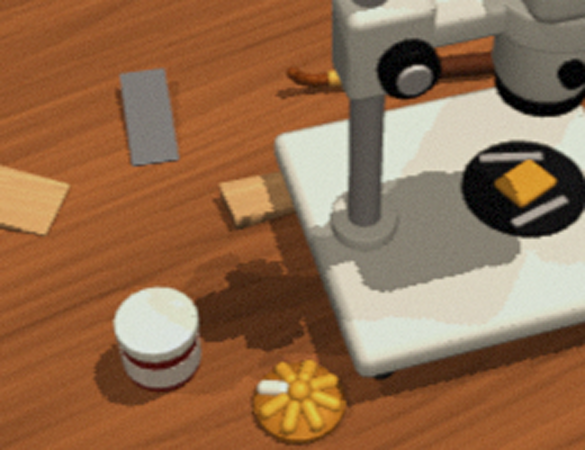

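The wedge butt is at (0.473, 0.018) with the foot centre about 22 mm ahead of its origin and nearly on its centre line. The base is level and everything else is in place, so I'll hand in.

```bash
python3 -c "
from bench import r
print(r.hand_in())"
```

```text
the job is handed in; nothing more can be done
None
```

The small beech wedge is under the short foot and the microscope stands level; I have handed the job in, and it gives no verdict.

- **Wedging:** I pushed the wedge along the bench with the shut fingertips, thin end first. The push rose to about 8 N, and the wedge stayed in place when I let go.
- **Press check:** I pressed on the base corner and then drew away. The press peaked at about 37 N, well over the 5 to 10 N intended, because contact was stiffer than I stepped for. I eased it to about 13 N and held it there, and the corner did not give.
- **Last camera checks:**
  - The foot centre is about 22 mm ahead of the wedge's origin and nearly on its centre line.
  - The base tilt reads 0.004 rad or less.
  - The microscope has not moved, to within about 1 mm.
  - The jar and burnisher are where they were.
  - The rosette is unchanged in the top view. The scene-view detector missed it in the last frame, though it shows in that picture.
- **Failed check:** My before-and-after tilt comparison gave a meaningless "before" value, so only the final tilt counts.

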